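# Turn a footed drill jig onto its back against the bench stop bar

## Task

The plate drill jig stands on its four feet on the turnover board. Push it with the fingertips against the low stop bar, tip it up on that edge and turn it over the bar, so that it lies on its flat face with its feet in the air, ready to be loaded; then push it home, square against the back stop, and draw clear. It is only pushed and tipped: never pick it up or carry it, and leave the oil bottle, the caliper and the centre punch alone.

Things in the scene. Friction and masses are not known exactly. Their poses are not given: they have to be found in the camera images.
- board: Turnover board: flat grey-painted plate fixed to the table, 310 (its x) x 210 (its y) x 8 mm, two steel bars across it. Origin on the table under the near face of the low stop bar, mid-width; x points away from the robot across both bars, y left along them, z up. The plate reaches from x = -151 to +159 mm, its top is at z = 8 mm. It stands at another place and angle each time.
- bar (a point): Foot of the low stop bar's near face, on the plate's top, mid-length; axes as the board's. The bar is 6 mm thick (x = 0 to 6 mm from here), 190 mm long (y) and stands 7 mm above the plate's top. The jig starts on the robot's side of it and ends beyond it.
- back_stop (a point): Foot of the back stop's near face (towards the robot), on the plate's top, mid-length; 140 mm beyond the low bar's near face, axes as the board's. The stop is 190 mm long (y), 14 mm thick and stands 14 mm above the plate's top. The jig finally lies with a plate edge along this face.
- jig: Drill jig, loose, 0.2 to 0.45 kg: flat steel plate 92 (x) x 116 (y) x 10 mm on four feet. Origin mid-plate, 5 mm from either face; z out of the flat face with the drill bushings (up at the start, down at the end). At the start x points roughly away from the robot and the origin is 23 mm above the board's top; turned over the bar, x points back to the robot and the origin is 5 mm above it.
- jig_foot (a point): One of the jig's four feet: middle of its lower end, far (+x) left (+y) foot. Feet are round, 14 mm across, 18 mm long, their axes 17 mm in from the plate's edges, so the plate overhangs them by 10 mm all round. The far feet meet the low bar. Next to the feet, towards the middle, are only pins and a strip 8 mm high.
- jig_edge (a point): Middle of the lower near edge of the jig's plate (its -x side), where it is pushed: 18 mm above the board at the start, open underneath for 68 mm between the two near feet. Once the far feet are stopped by the bar, this edge rises if a fingertip pushes it forward and upward together (friction about 1), and the jig falls over by itself once nearly upright.
- oil_bottle: Red cutting-oil squeeze bottle, 53 mm across, 152 mm high, standing on the table left of the board; origin at the middle of its underside. A bystander.
- caliper: Digital caliper, 70 x 240 x 14 mm, lying on the table along the right side of the board; origin at the middle of its underside, y along its length. A bystander.
- centre_punch: Brass centre punch, 16 mm thick and 138 mm long, lying on the table left of the board; origin at the middle of its underside, y along its length. A bystander.

How it is judged:
By the outcome, as a careful person would: the job done as asked, in the order asked, and still so for the second after the job is handed in, with the robot touching nothing.
It also fails if it takes over 51 s, if anything falls off the work surface, if the arm or the gripper's body presses on something with over 40 N, if the wrist force passes 120 N, or if a joint passes its speed limit or range.

## Robot

A 6-joint arm with a two-finger parallel gripper is mounted at the origin on a cart in front of the work surface, level with it; the furniture and walls round the work are solid. World frame = base frame: x ahead of the robot, y to its left, z up, the work surface at z = 0. Lengths are in mm, angles in degrees, forces in N, time in s.
With the tool pointing down it reaches from about 350 to 975 mm from the base axis. Payload 4.9 kg.
Tool frame: the origin (TCP) lies between the finger pads; the fingertips stand arm.nose_length ahead of it and the grasp point (between the pads) lies 6 mm ahead of it (arm.nose_length is the distance from the TCP to the fingertips, in mm); z points along the fingers, y is the line along which they close (so a half turn about z gives the same grasp; the last joint's range is limited). The gripper opens to 85 mm and grips with 20 to 120 N. Pads are 22 mm wide; open, the fingers measure 114 mm over their backs; the gripper's body (76 mm by 85 mm) begins 54 mm behind the grasp point. The pads swing forward as they close: fully open they stand 13 mm farther back than shut.
Start: joints at [-70.417, 3.019, 92.412, -0, 84.569, -6.818], TCP at [277.908, -559.794, 256.304] pointing down, gripper open.
Joint ranges: [-172.51, 172.51], [-57.92, 126.97], [3.15, 148.05], [-58.71, 238.71], [5.1, 150.11], [-179.66, 179.66]. Speed limits (degrees/s): [147.25, 147.25, 180, 180, 180, 180].

## Interface

Orientations are given as [roll, pitch, yaw] about the fixed x, y, z axes, in that order (R = Rz(yaw) Ry(pitch) Rx(roll)).
In Python, from workcell import arm, cams, nets gives the robot as it stands. The module is installed in compiled form; this text tells all that it offers.
- The arm moves only by the tool drive_tool, never from a script. Its arguments are lists of equal length, an entry for each row: "slide": the shift along the tool's x, y, z in mm, a list of three; "rotation": the turn, a rotation vector about the tool's x, y, z in rad, a list of three; "grip": the finger opening in mm, from 0 to 85.4. In form: {"slide": [[tx, ty, tz], ...], "rotation": [[ax, ay, az], ...], "grip": [grip, ...]}. A call has 1 to 12 rows; each row is the pose to reach, as a shift and turn from the pose commanded when the call began, along the tool's axes at that moment; what a row does not reach only later rows make up. A row lasts 1/12 s, in which the tool goes at most 41.7 mm and 7.16 degrees, less where a joint would pass 70% of its speed; a pose out of reach is approached as far as the arm can. A call with a gripper value outside its range is refused whole. The fingers move at their own pace and stop on an object; the grip force is fixed at half the most. Time passes only in rows, so rows that repeat a pose let the fingers close. It gives the time, the measured TCP pose, the force, the opening and the grip force at its end, in the units of the state.
- arm.get_state(): the state, without advancing time (a new reading comes with each control period).
- cams.read_camera(name): name is "scene" or "side" or "wrist"; returns a dict with "img" (384x512x3 uint8, red, green, blue), "vertical_fov" (degrees; the focal length in pixels is half the picture's height over the tangent of half this angle, whatever the lens; pixels are square), "cx", "cy" (the principal point, pixels), "origin" and "orientation" of the camera in the world. Camera axes: x right, y down, z forward; pixel columns grow to the right and rows downward; lengths in mm; the calibration is good to about 2 mm. A picture is of the moment at which its call begins. There is no depth.
- arm.sign_off(): hands the job in; it is judged then, once.
Trained networks look in the newest picture that a camera, given by its name, has taken for a name from the list of things; names that differ only in an ending like _2 or _b are one class to them, and where a whole thing is asked for, a point or a joint stands for the part that bears it (a point fixed in the world has none). Each returns a list of dicts, best first, with "conf" (0 to 1); they miss things now and then, are a little off and sometimes report something else, mostly with a low value. They report only what shows in the picture. A call takes as long as a camera call.
- nets.cut_out(camera, name): "region" (384x512 bool, what is visible of it) and "centre" ([column, row] in pixels, amid what is visible of it).
- nets.spot_point(camera, name): "centre" ([column, row] in pixels: a listed point, or the origin of a listed thing).
The state is a dict: "time_s": time; "joint_pos": joint angles; "joint_velocities": joint speeds; "joint_torque": joint torques, N m; "ee_pos": TCP position; "orientation": TCP orientation; "ft_force": force on the tool from outside, world axes, zero at the start; "wrist_torque": the same for the moment, N m; "width": opening from 0.0 (shut) to 1.0 (fully open); "finger_force": force on a finger pad.
Only numpy, scipy, OpenCV 4.12 (cv2) and the standard library are available. Lean on these libraries where they do the work, as an engineer would, in place of code of your own. Each camera call takes 0.05 s, during which the arm holds its last target. There are 200 camera calls.

## Working session

There is one attempt and no reset: what is moved stays moved. The work goes in short steps, Python scripts to look and compute and a tool call to move; the robot and the scene stay as the last step left them, time stands still between calls to the robot, and variables do not carry over. Pictures are saved under pics/ and viewed, at most 10 in all, crops included, and the job is handed in when it is done.

Besides the shell and the picture viewer there is one more tool, called after "Request:" by a JSON object that holds its "op" and its "data", one argument or row to a line. drive_tool: Moves the arm, as the interface text tells. Its arguments: {"type":"object","properties":{"slide":{"type":"array"},"rotation":{"type":"array"},"grip":{"type":"array"}},"required":["slide","rotation","grip"]}

```bash
mkdir -p pics; cat > h.py <<'E'
import numpy as np, cv2
from scipy.spatial.transform import Rotation as R
from workcell import arm, cams, nets
np.set_printoptions(precision=2,suppress=True)
def shot(n,fn=None):
    c=cams.read_camera(n)
    if fn: cv2.imwrite('pics/'+fn,c['img'][:,:,::-1])
    return c
def Rm(o):
    o=np.array(o,float)
    return o if o.shape==(3,3) else R.from_euler('xyz',o,degrees=True).as_matrix()
def ray(c,p):
    f=192/np.tan(np.radians(c['vertical_fov'])/2)
    d=Rm(c['orientation'])@np.array([(p[0]-c['cx'])/f,(p[1]-c['cy'])/f,1])
    return np.array(c['origin'],float),d/np.linalg.norm(d)
def onz(c,p,z):
    o,d=ray(c,p); return o+d*(z-o[2])/d[2]
def proj(c,P):
    f=192/np.tan(np.radians(c['vertical_fov'])/2)
    q=(np.atleast_2d(P)-np.array(c['origin']))@Rm(c['orientation'])
    return q[:,:2]/q[:,2:]*f+[c['cx'],c['cy']]
def tri(a,b):
    A=0;B=0
    for o,d in (a,b):
        M=np.eye(3)-np.outer(d,d);A=A+M;B=B+M@o
    return np.linalg.solve(A,B)
E
python3 - <<'E'
from h import *
print(arm.nose_length,arm.get_state())
Z={'bar':8,'back_stop':8,'board':0,'jig':31,'jig_foot':8,'jig_edge':26,'oil_bottle':0,'caliper':0,'centre_punch':0}
ims=[]
for n in('scene','side'):
    c=shot(n,n+'0.png');print(n,c['origin'],c['orientation'],c['vertical_fov'],c['cx'],c['cy'])
    for k in Z:
        for r in nets.spot_point(n,k)[:2]:
            print(k,round(r['conf'],2),np.array(r['centre']),onz(c,r['centre'],Z[k]))
E
```

```text
25.0 {'time_s': 0.0, 'joint_pos': array([-70.42,   3.06,  92.49,  -0.  ,  84.57,  -6.82]), 'joint_velocities': array([ 0.09, -0.06, -0.06, -0.02,  0.04, -0.01]), 'joint_torque': array([ -0.  , -39.37, -37.02,  -0.  ,   0.01,  -0.  ]), 'ee_pos': array([ 277.72, -559.27,  255.09]), 'orientation': array([-179.88,   -0.01,   26.4 ]), 'ft_force': array([-0.09,  0.15, -0.13]), 'wrist_torque': array([-0.02, -0.03, -0.05]), 'finger_force': 0.0, 'width': 1.003206256021597}
scene [ 34.33 604.88 398.38] [-113.23   -0.12 -128.61] 53.34174115916126 257.88047860244274 187.98777553571293
bar 0.74 [285.7 201.5] [639.08  35.7    8.  ]
back_stop 0.88 [238.3 189.6] [767.34  82.69   8.  ]
board 0.68 [286.8 211.3] [610.59  57.97   0.  ]
jig 0.69 [316.5 202.4] [557.1   18.26  31.  ]
jig_foot 0.58 [298.6 218.8] [556.23  73.4    8.  ]
jig_edge 0.68 [335.9 210.8] [508.59   8.44  26.  ]
jig_edge 0.4 [294.3 214.5] [551.92  91.4   26.  ]
oil_bottle 0.9 [208. 235.] [631.29 258.1    0.  ]
caliper 0.92 [306.8 176.4] [ 737.97 -136.21    0.  ]
centre_punch 0.73 [265.3 248.1] [519.78 197.77   0.  ]
side [ 606.55 -586.    547.67] [-124.67    0.89   -0.95] 54.00732209343836 249.94669280080086 194.60922241932778
bar 0.7 [255.  232.1] [619.78  48.84   8.  ]
back_stop 0.73 [314.4 221.2] [755.9   82.24   8.  ]
board 0.61 [258.3 236.7] [626.8   42.46   0.  ]
jig 0.97 [226.8 234.2] [559.96  17.08  31.  ]
jig_foot 0.56 [234.2 229.5] [573.82  59.32   8.  ]
jig_foot 0.46 [212.  195.6] [515.57 193.62   8.  ]
jig_edge 0.73 [200.7 238.1] [505.26  12.33  26.  ]
jig_edge 0.5 [254.6 184.8] [623.39 211.39  26.  ]
oil_bottle 0.84 [257.8 182.8] [633.04 260.56   0.  ]
caliper 0.8 [297.8 282.1] [697.56 -91.14   0.  ]
caliper 0.47 [255.  183.7] [625.44 256.45   0.  ]
centre_punch 0.64 [212.2 196.7] [515.06 200.25   0.  ]
```

```bash
python3 - <<'E'
import cv2
im=cv2.imread('pics/side0.png')[140:330,110:400]
cv2.imwrite('pics/side0c.png',cv2.resize(im,None,fx=2.7,fy=2.7,interpolation=cv2.INTER_CUBIC))
im=cv2.imread('pics/scene0.png')[110:300,140:430]
cv2.imwrite('pics/scene0c.png',cv2.resize(im,None,fx=2.7,fy=2.7,interpolation=cv2.INTER_CUBIC))
E
```

```text
(no output)
```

View pics/side0c.png

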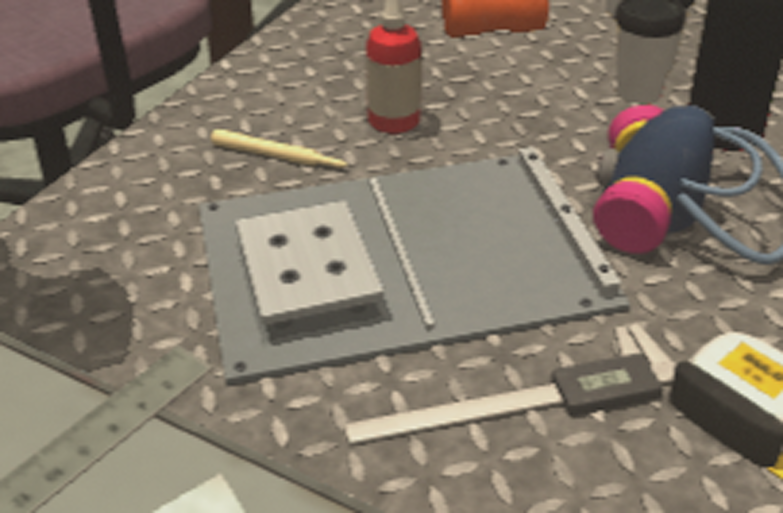

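View pics/scene0c.png

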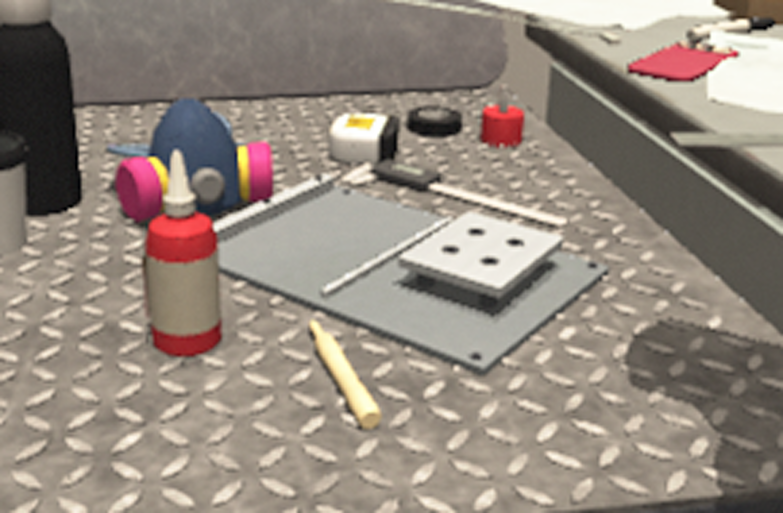

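The pictures show the jig on the board's near half, feet down. In the side crop its plate corners are about (237,218), (345,202), (382,293) and (265,318). The low bar runs from (375,180) to (430,326), and the back stop is beyond it. I'll fit the board and jig poses from these corners.

```bash
python3 - <<'E'
from h import *
from scipy.optimize import least_squares
cs,cc=shot('side'),shot('scene')
S=lambda p:np.array(p)/2.7+[110,140]
C=lambda p:np.array(p)/2.7+[140,110]
def T(p,L):
    r=R.from_euler('z',p[2]).as_matrix(); return np.array(L,float)@r.T+[p[0],p[1],0]
B=[(cs,S((204,206)),(-151,105,8)),(cs,S((228,381)),(-151,-105,8)),(cs,S((627,305)),(159,-105,8)),
(cs,S((371,181)),(0,95,15)),(cs,S((428,327)),(0,-95,15)),
(cc,C((607,267)),(-151,-105,8)),(cc,C((485,368)),(-151,105,8)),(cc,C((325,292)),(0,95,15))]
J=[(cs,S((236,218)),(-46,58,36)),(cs,S((345,202)),(46,58,36)),(cs,S((383,293)),(46,-58,36)),(cs,S((265,318)),(-46,-58,36)),
(cc,C((455,210)),(46,-58,36)),(cc,C((562,240)),(-46,-58,36)),(cc,C((495,293)),(-46,58,36)),(cc,C((401,264)),(46,58,36))]
for O,x0 in((B,(630,40,.2)),(J,(558,18,.2))):
    f=lambda p:np.concatenate([proj(c,T(p,[L]))[0]-u for c,u,L in O])
    s=least_squares(f,x0,x_scale=(10,10,.1),loss='soft_l1')
    print(s.x,np.degrees(s.x[2]));print(f(s.x).reshape(-1,2).round(1).tolist())
E
```

```text
[624.47  46.36   0.22] 12.322154603262122
[[-1.7, -1.4], [-0.8, -0.6], [2.8, -0.3], [-0.0, -1.6], [0.4, -0.7], [1.3, -1.4], [-0.2, -1.5], [1.0, -1.5]]
[553.99  15.06   0.27] 15.510752630717745
[[-0.3, -0.1], [0.1, -2.0], [1.1, -1.8], [-0.7, -1.4], [4.3, -0.3], [0.4, -2.1], [2.2, -2.8], [-1.1, -3.5]]
```

```bash
cat >> h.py <<'E'
BO=np.array([625.,46,0]);BY=12.3
RB=R.from_euler('z',BY,degrees=True).as_matrix()
def rel(x,y,z,tilt,yaw=BY):
    """board-frame TCP target -> slide, rotation from the measured pose"""
    s=arm.get_state();r0=Rm(s['orientation']);p=BO+RB@np.array([x,y,z],float)
    r1=R.from_euler('z',yaw,degrees=True).as_matrix()@R.from_euler('x',180,degrees=True).as_matrix()@R.from_euler('y',tilt,degrees=True).as_matrix()
    return r0.T@(p-s['ee_pos']),R.from_matrix(r0.T@r1).as_rotvec()
def st():
    s=arm.get_state();r=RB.T@Rm(s['orientation'])
    print('t',round(s['time_s'],2),'b',RB.T@(s['ee_pos']-BO),'tilt',np.degrees(np.arctan2(r[0,2],-r[2,2])),'rpy',s['orientation'],'F(b)',RB.T@s['ft_force'],'w',s['width'])
E
python3 - <<'E'
from h import *
st();print(*rel(-185,-18,120,25))
E
```

```text
t 1.1 b [-468.18 -517.94  256.31] tilt 0.0007029041133699916 rpy [-180.    -0.    26.4] F(b) [-0.32 -0.56 -0.12] w 1.0001308072005397
[ 396.45 -415.89  136.32] [-0.05  0.43  0.24]
```

Request:
{"op": "drive_tool", "data": {
  "slide": [
    [396,-416,136],
    [396,-416,136],
    [396,-416,136],
    [396,-416,136],
    [396,-416,136],
    [396,-416,136],
    [396,-416,136],
    [396,-416,136],
    [396,-416,136],
    [396,-416,136],
    [396,-416,136],
    [396,-416,136]
  ],
  "rotation": [
    [-0.05,0.43,0.24],
    [-0.05,0.43,0.24],
    [-0.05,0.43,0.24],
    [-0.05,0.43,0.24],
    [-0.05,0.43,0.24],
    [-0.05,0.43,0.24],
    [-0.05,0.43,0.24],
    [-0.05,0.43,0.24],
    [-0.05,0.43,0.24],
    [-0.05,0.43,0.24],
    [-0.05,0.43,0.24],
    [-0.05,0.43,0.24]
  ],
  "grip": [20,20,20,20,20,20,20,20,20,20,20,20]
}}

```text
time_s: 2.1
ee_pos: [421.9, -93.4, 141.2]
orientation: [-179.9, -24.8, 12.4]
ft_force: [0.3, -0.2, 0.1]
width: 0.239
finger_force: 0.0
```

```bash
python3 - <<'E'
from h import *
st();print(*rel(-185,-18,120,25));print(*rel(-185,-18,38.5,25))
E
```

```text
t 2.1 b [-228.18  -92.95  141.2 ] tilt 24.83383147252171 rpy [-179.93  -24.83   12.38] F(b) [ 0.29 -0.26  0.15] w 0.23911756209817536
[ 30.37 -74.85  37.52] [-0.  0.  0.]
[ -3.86 -74.75 111.48] [-0.  0.  0.]
```

Request:
{"op": "drive_tool", "data": {
  "slide": [
    [30,-75,37],
    [30,-75,37],
    [30,-75,37],
    [30,-75,37]
  ],
  "rotation": [
    [0,0,0],
    [0,0,0],
    [0,0,0],
    [0,0,0]
  ],
  "grip": [20,20,20,20]
}}

```text
time_s: 2.43
ee_pos: [446.7, -9.4, 119.3]
orientation: [-179.8, -24.7, 12.8]
ft_force: [0.6, -0.5, -0.4]
width: 0.231
finger_force: 0.0
```

```bash
python3 - <<'E'
from h import *
c=shot('wrist','w1.png')
for k,z in (('jig_edge',26),('jig',31),('jig_foot',8),('bar',8),('back_stop',8)):
    for r in nets.spot_point('wrist',k)[:2]:
        print(k,round(r['conf'],2),np.array(r['centre']),RB.T@(onz(c,r['centre'],z)-BO))
st();print(*rel(-185,-18,38.5,25))
E
```

```text
jig_edge 0.81 [253.1 171.9] [-123.92  -15.74   26.  ]
jig 0.8 [251.  104.1] [-75.71 -13.8   31.  ]
bar 0.75 [225.3  30.6] [-2.39  8.09  8.  ]
bar 0.68 [194.2  84.5] [-49.52  31.7    8.  ]
t 2.73 b [-186.31  -21.15  120.9 ] tilt 24.792293902447174 rpy [-179.88  -24.79   12.21] F(b) [ 0.53  1.41 -0.32] w 0.23356235825880492
[-33.37  -3.    75.36] [-0.  0. -0.]
```

View pics/w1.png

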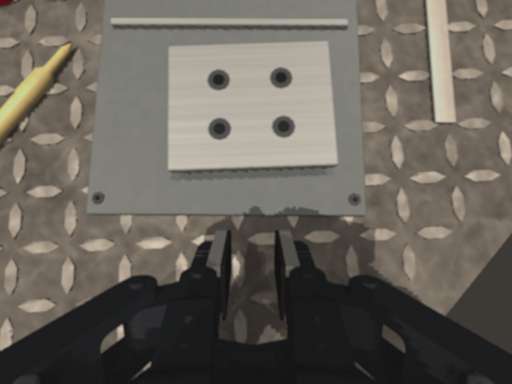

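The wrist view shows the jig edge centred at column 253, with the bar square above it at row 22. The fingertips are behind the edge at about row 235. This agrees with the fit, so I'll descend and approach.

Request:
{"op": "drive_tool", "data": {
  "slide": [
    [-16,-1,37],
    [-33,-3,75],
    [-33,-3,75],
    [-17,-3,82],
    [-2,-3,89],
    [-2,-3,89],
    [-2,-3,89]
  ],
  "rotation": [
    [0,0,0],
    [0,0,0],
    [0,0,0],
    [0,0,0],
    [0,0,0],
    [0,0,0],
    [0,0,0]
  ],
  "grip": [20,20,20,20,20,20,20]
}}

```text
time_s: 3.32
ee_pos: [482.5, -2.8, 40.6]
orientation: [-179.9, -24.9, 12.4]
ft_force: [-0.9, -0.0, -0.0]
width: 0.237
finger_force: 0.0
```

```bash
python3 - <<'E'
from h import *
st();print(*rel(-150,-18,38.5,25));print(*rel(-105,-18,38.5,25))
E
```

```text
t 3.32 b [-149.63  -17.34   40.64] tilt 24.860270516300808 rpy [-179.9   -24.86   12.36] F(b) [-0.85  0.16 -0.05] w 0.23672964791861223
[-1.24  0.66  1.79] [-0.  0.  0.]
[39.59  0.74 20.71] [-0.  0.  0.]
```

Request:
{"op": "drive_tool", "data": {
  "slide": [
    [4,0,4],
    [9,0,6],
    [14,0,8.5],
    [19,0,11],
    [24,0,13.3],
    [29,0,15.5],
    [34,0,18],
    [38,0,19.5],
    [40,0,20.5],
    [41.5,0,21.2],
    [43,0,21.9],
    [43,0,21.9]
  ],
  "rotation": [
    [0,0,0],
    [0,0,0],
    [0,0,0],
    [0,0,0],
    [0,0,0],
    [0,0,0],
    [0,0,0],
    [0,0,0],
    [0,0,0],
    [0,0,0],
    [0,0,0],
    [0,0,0]
  ],
  "grip": [20,20,20,20,20,20,20,20,20,20,20,20]
}}

```text
time_s: 4.32
ee_pos: [528.3, 8.8, 36.7]
orientation: [-179.8, -24.7, 12.4]
ft_force: [-1.3, -0.2, -0.2]
width: 0.239
finger_force: 0.4
```

```bash
python3 - <<'E'
from h import *
st()
E
```

```text
t 4.32 b [-102.36  -15.77   36.66] tilt 24.744507825823657 rpy [-179.83  -24.74   12.39] F(b) [-1.35  0.05 -0.24] w 0.2387835714282554
```

Request:
{"op": "drive_tool", "data": {
  "slide": [
    [2,0,0],
    [3.5,0,0.5],
    [5,0,1.2],
    [6.5,0,2],
    [6.5,0,2]
  ],
  "rotation": [
    [0,0,0],
    [0,0,0],
    [0,0,0],
    [0,0,0],
    [0,0,0]
  ],
  "grip": [20,20,20,20,20]
}}

```text
time_s: 4.73
ee_pos: [532.3, 10.3, 35.6]
orientation: [-179.7, -24.4, 12.4]
ft_force: [-9.0, -2.7, 1.8]
width: 0.234
finger_force: 4.3
```

```bash
python3 - <<'E'
from h import *
st()
c=shot('side','s2.png');c=shot('wrist','w2.png')
for k,z in (('jig_edge',26),('jig',31)):
    for r in nets.spot_point('wrist',k)[:1]:
        print(k,round(r['conf'],2),np.array(r['centre']),RB.T@(onz(c,r['centre'],z)-BO))
a=cv2.imread('pics/s2.png')[170:290,150:330];a=cv2.resize(a,(576,384))
cv2.imwrite('pics/v2.png',np.vstack([a,cv2.imread('pics/w2.png')[0:200,0:512].repeat(1,0) if 0 else cv2.resize(cv2.imread('pics/w2.png')[0:250,60:435],(576,384))])[:,:])
E
python3 -c "
import cv2;a=cv2.imread('pics/v2.png');cv2.imwrite('pics/v2.png',cv2.resize(a,(450,600)))"
```

```text
t 4.73 b [-98.17 -15.13  35.58] tilt 24.37005271143593 rpy [-179.75  -24.37   12.44] F(b) [-9.32 -0.75  1.79] w 0.2343438370433838
jig_edge 0.86 [250.3 239. ] [-84.12 -14.15  26.  ]
jig 0.69 [249.8 130.1] [-36.93 -13.74  31.  ]
```

View pics/v2.png

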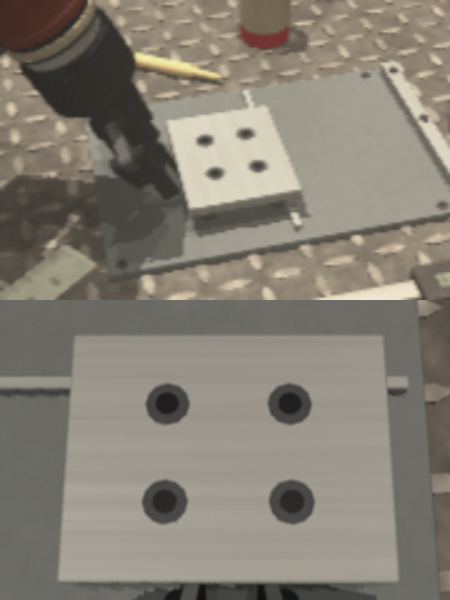

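```bash
cat > rows.py <<'E'
import numpy as np
def edge(f):
    q=lambda v,a:np.array([v[0]*np.cos(a)+v[1]*np.sin(a),-v[0]*np.sin(a)+v[1]*np.cos(a)])
    a=np.radians
    e=q(np.array([-82,18.]),a(min(f,61)))
    if f>61: e=np.array([20.6,0])+q(e-[20.6,0],a(min(f,90)-61))
    if f>90: e=np.array([30.6,0])+q(e-[30.6,0],a(f-90))
    return e
def rows(fs,base,t=25):
    t=np.radians(t)
    for f in fs:
        d=edge(f)-edge(base)
        print(f,edge(f).round(),[round(d[0]*np.cos(t)+d[1]*np.sin(t)),0,round(d[0]*np.sin(t)-d[1]*np.cos(t))])
E
python3 -c "
from rows import *
rows(np.linspace(3,33,11),0)"
```

```text
3.0 [-81.  22.] [3, 0, -3]
6.0 [-80.  26.] [6, 0, -7]
9.0 [-78.  31.] [9, 0, -10]
12.0 [-76.  35.] [12, 0, -13]
15.0 [-75.  39.] [15, 0, -16]
18.0 [-72.  42.] [19, 0, -18]
21.0 [-70.  46.] [23, 0, -21]
24.0 [-68.  50.] [26, 0, -23]
27.0 [-65.  53.] [30, 0, -25]
30.0 [-62.  57.] [34, 0, -27]
33.0 [-59.  60.] [39, 0, -28]
```

Request:
{"op": "drive_tool", "data": {
  "slide": [
    [3,0,-3],
    [6.5,0,-6.5],
    [10,0,-10],
    [13,0,-13],
    [16,0,-15.5],
    [20,0,-18],
    [24,0,-20.5],
    [27,0,-22.5],
    [31,0,-25],
    [31,0,-25]
  ],
  "rotation": [
    [0,0,0],
    [0,0,0],
    [0,0,0],
    [0,0,0],
    [0,0,0],
    [0,0,0],
    [0,0,0],
    [0,0,0],
    [0,0,0],
    [0,0,0]
  ],
  "grip": [20,20,20,20,20,20,20,20,20,20]
}}

```text
time_s: 5.77
ee_pos: [553.7, 13.8, 75.0]
orientation: [-179.9, -24.9, 12.4]
ft_force: [-0.7, -0.0, -0.5]
width: 0.234
finger_force: 0.4
```

```bash
python3 - <<'E'
from h import *
st()
c=shot('side');d=shot('scene')
a=c['img'][140:290,150:350];b=d['img'][150:260,230:377]
cv2.imwrite('pics/v3.png',np.vstack([cv2.resize(a,(400,300)),cv2.resize(b,(400,300))])[:,:,::-1])
E
python3 -c "
from rows import *
rows(np.linspace(30,63,12),27)"
```

```text
t 5.77 b [-76.54 -16.24  75.01] tilt 24.91855302024872 rpy [-179.9   -24.92   12.42] F(b) [-0.64  0.12 -0.46] w 0.2340989900175883
30.0 [-62.  57.] [4, 0, -2]
33.0 [-59.  60.] [8, 0, -3]
36.0 [-56.  63.] [12, 0, -5]
39.0 [-52.  66.] [17, 0, -6]
42.0 [-49.  68.] [21, 0, -7]
45.0 [-45.  71.] [25, 0, -8]
48.0 [-41.  73.] [30, 0, -8]
51.0 [-38.  75.] [34, 0, -8]
54.0 [-34.  77.] [38, 0, -8]
57.0 [-30.  79.] [43, 0, -8]
60.0 [-25.  80.] [47, 0, -8]
63.0 [-21.  82.] [52, 0, -8]
```

View pics/v3.png

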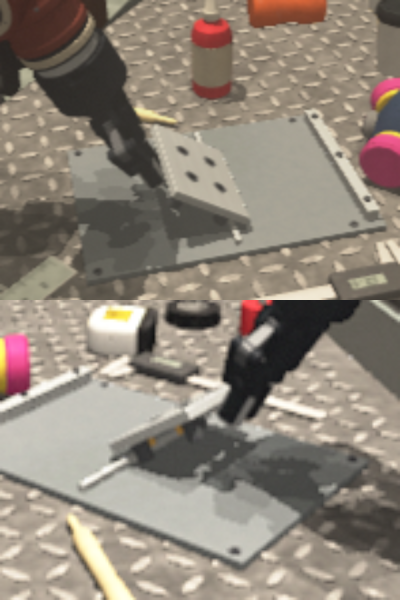

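Both views show the jig tipped up about 27°, with its edge on the fingertips and its feet at the bar. I'll continue the arc.

Request:
{"op": "drive_tool", "data": {
  "slide": [
    [5,0,-1.5],
    [9,0,-3],
    [13,0,-4.5],
    [18,0,-5.5],
    [22,0,-6.5],
    [26,0,-7],
    [31,0,-7.5],
    [35,0,-8],
    [39,0,-8],
    [44,0,-8],
    [48,0,-7.5],
    [53,0,-7]
  ],
  "rotation": [
    [0,0,0],
    [0,0,0],
    [0,0,0],
    [0,0,0],
    [0,0,0],
    [0,0,0],
    [0,0,0],
    [0,0,0],
    [0,0,0],
    [0,0,0],
    [0,0,0],
    [0,0,0]
  ],
  "grip": [20,20,20,20,20,20,20,20,20,20,20,20]
}}

```text
time_s: 6.87
ee_pos: [596.6, 23.7, 101.9]
orientation: [-179.8, -24.7, 12.4]
ft_force: [-0.6, 0.0, 0.8]
width: 0.238
finger_force: 0.2
```

```bash
python3 - <<'E'
from h import *
st()
c=shot('side');d=shot('scene')
a=c['img'][140:290,150:350];b=d['img'][130:240,210:357]
cv2.imwrite('pics/v4.png',np.vstack([cv2.resize(a,(400,300)),cv2.resize(b,(400,300))])[:,:,::-1])
E
python3 -c "
from rows import *
rows(np.linspace(66,108,15),63)"
```

```text
t 6.87 b [-32.54 -15.75 101.87] tilt 24.735871908416417 rpy [-179.84  -24.74   12.39] F(b) [-0.53  0.15  0.8 ] w 0.23805349331455203
66.0 [-17.  84.] [5, 0, 0]
69.0 [-12.  86.] [10, 0, 0]
72.0 [-8. 87.] [14, 0, 1]
75.0 [-3. 89.] [19, 0, 1]
78.0 [ 1. 90.] [24, 0, 2]
81.0 [ 6. 91.] [29, 0, 4]
84.0 [11. 91.] [33, 0, 5]
87.0 [16. 92.] [38, 0, 7]
90.0 [21. 92.] [42, 0, 9]
93.0 [25. 92.] [47, 0, 10]
96.0 [30. 93.] [51, 0, 12]
99.0 [35. 92.] [55, 0, 14]
102.0 [40. 92.] [60, 0, 17]
105.0 [45. 91.] [64, 0, 19]
108.0 [49. 91.] [68, 0, 22]
```

View pics/v4.png

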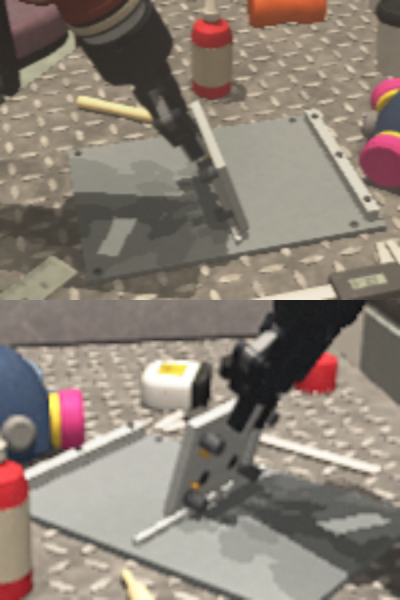

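The jig is now about 65° up, with its far edge beyond the bar and the fingertips still on its upper edge. I'll push it past upright.

Request:
{"op": "drive_tool", "data": {
  "slide": [
    [5,0,1.2],
    [10,0,2.4],
    [15,0,3.6],
    [20,0,4.8],
    [24.5,0,6.5],
    [29,0,8.2],
    [34,0,10.3],
    [38.5,0,12.4],
    [42,0,14],
    [45,0,15.5],
    [48,0,17],
    [48,0,17]
  ],
  "rotation": [
    [0,0,0],
    [0,0,0],
    [0,0,0],
    [0,0,0],
    [0,0,0],
    [0,0,0],
    [0,0,0],
    [0,0,0],
    [0,0,0],
    [0,0,0],
    [0,0,0],
    [0,0,0]
  ],
  "grip": [20,20,20,20,20,20,20,20,20,20,20,20]
}}

```text
time_s: 7.97
ee_pos: [646.3, 34.6, 106.5]
orientation: [-179.8, -24.8, 12.4]
ft_force: [0.2, 0.1, -0.1]
width: 0.234
finger_force: 0.0
```

```bash
python3 - <<'E'
from h import *
st()
c=shot('side');d=shot('scene')
a=c['img'][140:290,180:380];b=d['img'][130:240,210:357]
cv2.imwrite('pics/v5.png',np.vstack([cv2.resize(a,(400,300)),cv2.resize(b,(400,300))])[:,:,::-1])
E
```

```text
t 7.97 b [ 18.36 -15.66 106.53] tilt 24.756385778988346 rpy [-179.84  -24.76   12.4 ] F(b) [ 0.18  0.06 -0.1 ] w 0.233687229547198
```

View pics/v5.png

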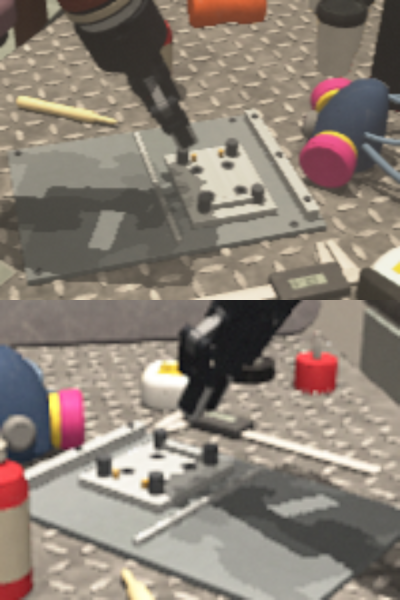

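The jig has fallen over and lies beyond the bar with its feet in the air, with a gap left to the back stop. I'll draw back, level the tool, and measure.

```bash
python3 - <<'E'
from h import *
print(*rel(-35,-16,135,0))
E
```

```text
[-35.94   0.21 -48.13] [-0.   -0.43  0.  ]
```

Request:
{"op": "drive_tool", "data": {
  "slide": [
    [-12,0,-16],
    [-24,0,-32],
    [-36,0,-48],
    [-36,0,-48],
    [-36,0,-48],
    [-36,0,-48]
  ],
  "rotation": [
    [0,-0.1,0],
    [0,-0.2,0],
    [0,-0.3,0],
    [0,-0.43,0],
    [0,-0.43,0],
    [0,-0.43,0]
  ],
  "grip": [68,68,68,68,68,68]
}}

```text
time_s: 8.57
ee_pos: [595.1, 23.3, 134.8]
orientation: [-179.8, -0.2, 12.5]
ft_force: [-0.1, -0.0, -0.5]
width: 0.799
finger_force: 0.0
```

```bash
python3 - <<'E'
from h import *
st()
c=shot('wrist','w6.png')
for n in('wrist','side','scene'):
  c=shot(n)
  for k,z in (('jig',13),('jig_foot',36),('jig_edge',18),('back_stop',8)):
    for r in nets.spot_point(n,k)[:1]:
        print(n,k,round(r['conf'],2),np.array(r['centre']),RB.T@(onz(c,r['centre'],z)-BO))
E
```

```text
t 8.57 b [-34.09 -15.82 134.84] tilt 0.22147974880761645 rpy [-179.84   -0.22   12.49] F(b) [-0.1  -0.   -0.48] w 0.7991252635973691
wrist jig 0.58 [250.5  43.1] [ 68.16 -13.73  13.  ]
wrist jig_foot 0.83 [187.3  86.8] [39.42 25.36 36.  ]
side jig 0.68 [290.9 231.6] [ 70.34 -19.52  13.  ]
side jig_foot 0.66 [271.7 215.5] [37.04 17.4  36.  ]
side jig_edge 0.57 [311.1 225.7] [117.51 -17.02  18.  ]
side back_stop 0.81 [315.  219.4] [139.34  13.35   8.  ]
scene jig 0.58 [266.4 192.1] [ 74.55 -18.7   13.  ]
scene jig_foot 0.92 [265.4 193.5] [39.61 30.34 36.  ]
scene jig_edge 0.56 [251.4 188.3] [111.39  -4.46  18.  ]
scene back_stop 0.82 [240.4 190.7] [138.07   7.38   8.  ]
```

View pics/w6.png

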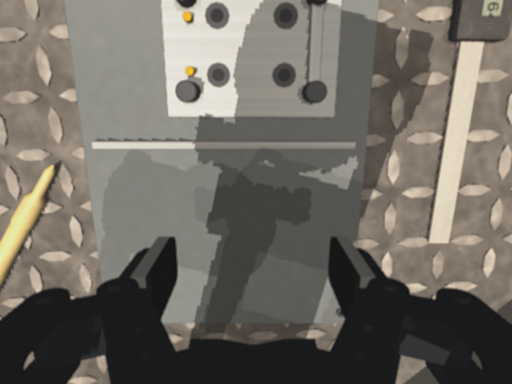

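The wrist view shows the jig square to the bar. Its near feet are at pixels (187,90) and (315,90) and it is centred at column 251, with about 25 mm left to the stop. I'll push it by both near feet.

```bash
python3 - <<'E'
from h import *
print(*rel(8,-15.5,46,0))
E
```

```text
[42.77 -0.03 89.1 ] [-0. -0.  0.]
```

Request:
{"op": "drive_tool", "data": {
  "slide": [
    [20,0,30],
    [43,0,60],
    [43,0,80],
    [43,0,89],
    [43,0,89],
    [46,0,89],
    [50,0,89],
    [54,0,89],
    [58,0,89],
    [58,0,89]
  ],
  "rotation": [
    [0,0,0],
    [0,0,0],
    [0,0,0],
    [0,0,0],
    [0,0,0],
    [0,0,0],
    [0,0,0],
    [0,0,0],
    [0,0,0],
    [0,0,0]
  ],
  "grip": [68,68,68,68,68,68,68,68,68,68]
}}

```text
time_s: 10.2
ee_pos: [652.5, 35.8, 47.8]
orientation: [-179.9, -0.3, 12.5]
ft_force: [-0.8, 0.5, -0.2]
width: 0.794
finger_force: 0.1
```

```bash
python3 - <<'E'
from h import *
st();c=shot('side')
a=c['img'][140:290,180:380]
cv2.imwrite('pics/v7.png',cv2.resize(a,(800,600),interpolation=cv2.INTER_CUBIC)[:,:,::-1])
E
```

```text
t 10.2 b [ 24.67 -15.78  47.79] tilt 0.25906398497498406 rpy [-179.9    -0.26   12.47] F(b) [-0.7   0.67 -0.24] w 0.7940496701790257
```

View pics/v7.png

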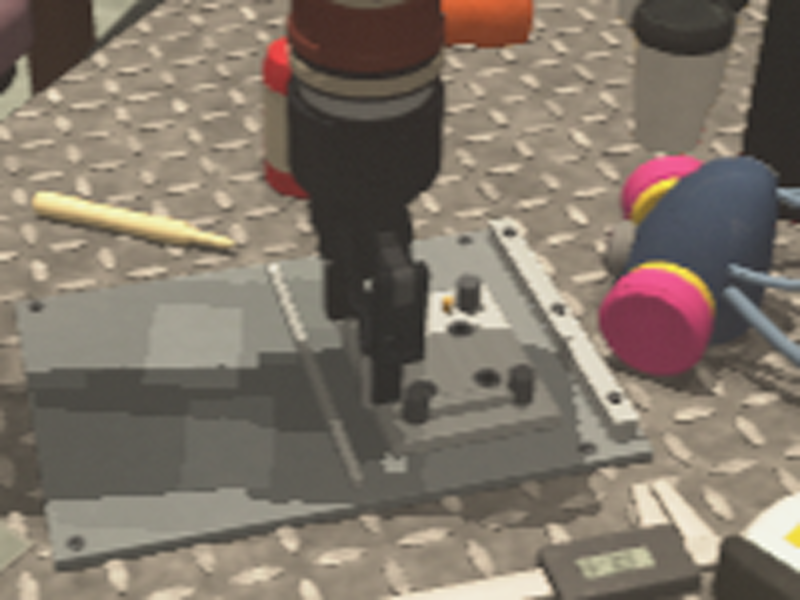

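The fingers are just behind the near feet (right one at about (395,400)) and above the plate, clear of the bar. I'll push on.

Request:
{"op": "drive_tool", "data": {
  "slide": [
    [2,0,0.5],
    [5,0,1],
    [8,0,1],
    [11,0,1],
    [14,0,1],
    [16,0,1],
    [18,0,1],
    [19.5,0,1],
    [21,0,1],
    [21,0,1]
  ],
  "rotation": [
    [0,0,0],
    [0,0,0],
    [0,0,0],
    [0,0,0],
    [0,0,0],
    [0,0,0],
    [0,0,0],
    [0,0,0],
    [0,0,0],
    [0,0,0]
  ],
  "grip": [68,68,68,68,68,68,68,68,68,68]
}}

```text
time_s: 11.08
ee_pos: [671.8, 40.4, 45.0]
orientation: [-179.9, -0.1, 12.5]
ft_force: [-0.4, -0.3, -0.6]
width: 0.798
finger_force: 0.3
```

Request:
{"op": "drive_tool", "data": {
  "slide": [
    [1.5,0,0],
    [3,0,0],
    [4.5,0,0],
    [4.5,0,0]
  ],
  "rotation": [
    [0,0,0],
    [0,0,0],
    [0,0,0],
    [0,0,0]
  ],
  "grip": [68,68,68,68]
}}

```text
time_s: 11.42
ee_pos: [674.0, 41.1, 44.9]
orientation: [-179.8, 0.2, 12.4]
ft_force: [-9.3, -2.1, 5.7]
width: 0.798
finger_force: 4.7
```

```bash
python3 - <<'E'
from h import *
st()
E
```

```text
t 11.42 b [ 46.84 -15.28  44.89] tilt -0.24136699898283118 rpy [-179.82    0.24   12.44] F(b) [-9.57 -0.05  5.73] w 0.798387241195228
```

The jig stopped at x = 46.8 with a 9.6 N reaction, where the back stop was predicted. I'll press a little more to square it, then draw back and up.

Request:
{"op": "drive_tool", "data": {
  "slide": [
    [1.5,0,-0.5],
    [3,0,-0.5],
    [3,0,-0.5],
    [3,0,-0.5]
  ],
  "rotation": [
    [0,0,0],
    [0,0,0],
    [0,0,0],
    [0,0,0]
  ],
  "grip": [68,68,68,68]
}}

```text
time_s: 11.75
ee_pos: [674.4, 41.3, 44.9]
orientation: [-179.8, 0.6, 12.4]
ft_force: [-17.8, -2.1, 9.1]
width: 0.792
finger_force: 9.0
```

Request:
{"op": "drive_tool", "data": {
  "slide": [
    [-4,0,0],
    [-12,0,0],
    [-25,0,0],
    [-40,0,-20],
    [-60,0,-55],
    [-80,0,-90],
    [-80,0,-90],
    [-80,0,-90],
    [-80,0,-90]
  ],
  "rotation": [
    [0,0,0],
    [0,0,0],
    [0,0,0],
    [0,0,0],
    [0,0,0],
    [0,0,0],
    [0,0,0],
    [0,0,0],
    [0,0,0]
  ],
  "grip": [68,68,68,68,68,68,68,68,68]
}}

```text
time_s: 12.5
ee_pos: [600.8, 24.5, 136.0]
orientation: [-179.9, -0.2, 12.5]
ft_force: [0.2, 0.1, -1.5]
width: 0.797
finger_force: 0.0
```

```bash
python3 - <<'E'
from h import *
st();c=shot('side');d=shot('scene')
a=c['img'][170:270,230:363];b=d['img'][150:225,200:300]
cv2.imwrite('pics/v8.png',np.vstack([cv2.resize(a,(400,300),interpolation=cv2.INTER_CUBIC),cv2.resize(b,(400,300),interpolation=cv2.INTER_CUBIC)])[:,:,::-1])
for n in('side','scene'):
  c=shot(n)
  for k,z in (('jig',13),('back_stop',8)):
    for r in nets.spot_point(n,k)[:1]:
        print(n,k,round(r['conf'],2),RB.T@(onz(c,r['centre'],z)-BO))
E
```

```text
t 12.5 b [-28.23 -15.88 135.96] tilt 0.20707585793236577 rpy [-179.87   -0.21   12.46] F(b) [ 0.24  0.01 -1.47] w 0.796966418092799
side jig 0.92 [ 91.52 -19.35  13.  ]
side back_stop 0.87 [134.52  13.45   8.  ]
scene jig 0.82 [103.91 -13.21  13.  ]
scene back_stop 0.62 [151.14   2.32   8.  ]
```

View pics/v8.png

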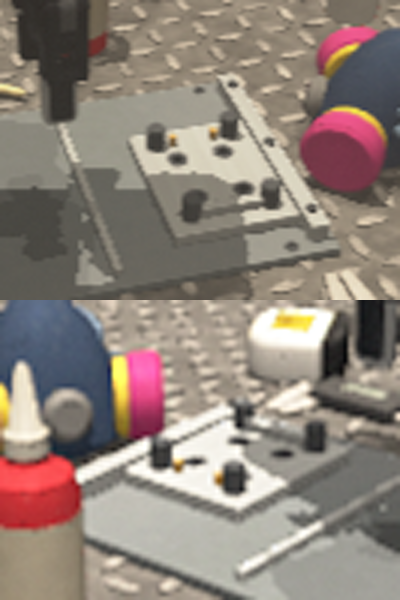

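The jig lies with its feet up and its edge flush along the back stop, and the tool is well clear. I'll hand it in.

```bash
python3 -c "
from workcell import arm
print(arm.sign_off())"
```

```text
the job is handed in; nothing more can be done
None
```

The job is handed in: I pushed the jig to the low bar, turned it over onto its flat face with its feet up, and pushed it home square against the back stop. The arm then drew clear; the oil bottle, caliper and centre punch were left alone, and the clock stood at about 12.6 s of the 51 s.

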